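# Re-prop a type case in its lowest ratchet notch

## Task

The small type case on the ratchet stand is propped too steep: take it by the bar at its far edge, lift it on past the top notch until the weighted pawl tips over, then let it down gently until it lies flat on the stand. Then raise it again just far enough to catch in its first (lowest) notch, ease its weight onto the pawl and let go. Work the pawl only by moving the case, never drop the case or push it down hard on the pawl or the stand, and leave the other things on the table where they are.

Things in the scene. Friction and masses are not known exactly. Their poses are not given: they have to be found in the camera images.
- stand: The fixed green steel stand, base plate 255 x 370 x 8 mm. Origin on the table; its z axis points up, its x axis points from the hinge towards the case's free (far) edge, y to the left of that. All offsets below are in this frame.
- hinge (a point): Middle of the case's hinge line, 75 mm above the table, 120 mm before the stand's origin (x = -120 mm). The hinge line runs along the stand's y. Fixed.
- case (a joint): Tilt of the case about the hinge (rad): 0 = flat on the stand, grows as the far edge rises, limit 1.3. It starts propped in the middle of three notches, at about 0.21, 0.42 and 0.79; the true angles differ from set to set by up to 0.04 rad (10 mm at the bar), so feel for them: once past a notch, lowering a little takes the weight off the hand. Swings freely, about 0.9 kg.
- grip_bar (a point): Centre of the handle bar on the case's far edge: round steel, 14 mm thick, 110 mm long, parallel to the hinge and 250 mm from it in the plane of the case; 43 mm free between bar and case rim. Can be pinched from above; turns between the fingers as the case tilts. Moves on an arc about the hinge: 75 mm above the table when flat, 315 mm at most. Lifting takes 3 to 5 N; let go only when the pawl bears the case.
- pawl (a joint): Tilt (rad) of the dark steel weighted pawl on its post at the case's left side (stand frame x -18, y 165, pivot 62 mm up). -0.05 to 0.18 = in, leaning on the notched quadrant: the case moves up but not down. Falls over by itself beyond about 0.25; 0.62 = tipped out: the case moves down freely. The robot must not touch it.
- quadrant: Steel plate with three saw-tooth notches and a big cam, 72 to 93 mm about the hinge, 10 mm thick, fixed to the case's left side; origin on the hinge. The cam tips the pawl out at a case tilt of 0.95 to 1.17; a peg tips it back in between 0.2 and flat. Its load must stay under 40 N: about 8 N pushed down at the bar.
- rest: Cross beam of the stand with two rubber pads, top 69 mm above the table, 190 mm from the hinge; the flat case lies on it. Origin as the stand's. The load on it must stay under 45 N.
- case_mid (a point): Middle of the case, 103 mm from the hinge in its plane: a tray 194 mm deep and 280 mm wide with rows of type, base 12 mm thick, rims reaching 24 mm above the hinge plane.
- ink_tin: round ink tin, 74 mm across, 75 mm tall; a loose bystander, origin at the middle of its underside
- planer: wooden planing block 75 x 110 x 35 mm; a loose bystander, origin at the middle of its underside
- type_sort: small dark wood block 45 x 30 x 23 mm; a loose bystander, origin at the middle of its underside
- stick: steel composing stick, shallow tray 220 x 45 x 16 mm; a loose bystander, origin at the middle of its underside
- mallet: wooden mallet lying on its side; a loose bystander, origin at the middle of its underside
- brayer: hand roller, rubber drum 38 mm across and 100 mm wide, wooden handle; a loose bystander, origin at the middle of its underside
- furniture: wooden spacing stick 120 x 25 x 20 mm; a loose bystander, origin at the middle of its underside

How it is judged:
On the way, in this order (a step that is already met when the one before it is completed fails the run):
1. the case has been lifted past the top notch and the pawl has tipped out (value of joint case above 0.9 rad and value of joint pawl above 0.5 rad), for 0.1 s.
2. the case lies flat on the stand and the pawl has tipped back in (value of joint case below 0.03 rad and value of joint pawl below 0.2 rad), for 0.2 s.
At the end, for the whole second after the job is handed in: The case rests at a standstill in its lowest notch (tilt 0.15 to 0.28 rad), held by the tipped-in pawl (below 0.2 rad), after the reset and after having lain flat (below 0.03 rad) (value of joint case between 0.15 and 0.28 rad and value of joint pawl below 0.2 rad and velocity of joint case between -0.03 and 0.03 rad/s); the robot touches nothing.
It fails at once if the pawl and quadrant take 40 N or more (case dropped into a notch or pushed down against the pawl) (contact force between quadrant and anything else above 40 N).
It fails at once if the case is slammed or pressed on the stand's rest with 45 N or more (contact force between rest and anything else above 45 N).
It fails at once if the case is let fall: it sinks faster than 0.6 rad/s with no finger on it (velocity of joint case below -0.6 rad/s and contact force between the fingers and case below 0.1 N).
It fails at once if the robot touches the pawl (contact force between pawl and the fingers above 0.5 N or contact force between pawl and the arm above 0.5 N).
It fails at once if a bystander is moved more than 30 mm (distance of any of ink_tin, planer, type_sort, stick, mallet, brayer, furniture from where it was at the start of the episode above 0.03 m).
It also fails if it takes over 72 s, if anything falls off the work surface, if the arm or the gripper's body presses on something with over 40 N, if the wrist force passes 120 N, or if a joint passes its speed limit or range.

## Robot

A 6-joint arm with a two-finger parallel gripper is mounted at the origin on the work surface. World frame = base frame: x ahead of the robot, y to its left, z up, the work surface at z = 0. Lengths are in m, angles in rad, forces in N, time in s.
With the tool pointing down it reaches from about 0.375 to 0.9 m from the base axis. Payload 3.1 kg.
Tool frame: the origin (TCP) lies on the centre line of the jaws, within the pads' length; the fingertips stand 8 mm ahead of it and the grasp point (between the pads) lies 11 mm behind it (r.tip_extent is the distance from the TCP to the fingertips, in m); x points along the fingers, z is the direction in which the jaws open and shut, and the axes are right-handed (so a half turn about x gives the same grasp; the last joint's range is limited). The gripper opens to 85 mm and grips with 20 to 120 N. Pads are 22 mm wide; open, the fingers measure 114 mm over their backs; the gripper's body (76 mm by 85 mm) begins 54 mm behind the grasp point. The pads swing forward as they close: fully open they stand 13 mm farther back than shut.
Start: joints at [-1.409, 0.527, 1.433, -0, 1.181, -0.178], TCP at [0.209, -0.589, 0.239] pointing down, gripper open.
Joint ranges: [-3.08, 3.08], [-0.75, 2.2], [0.22, 2.44], [-1.43, 4.57], [0, 2.65], [-2.85, 2.85]. Speed limits (rad/s): [2.79, 2.79, 3.14, 3.14, 3.14, 3.14].

## Interface

Orientations are given as a unit quaternion [x, y, z, w].
In Python, from rig import readout, grab_frame, workorder, r gives the robot as it stands.
- The arm moves only by the tool arm_command, never from a script. Its argument "targets" is one flat list of numbers, 5 for each row, row after row: the shift along the tool's x, y, z in mm, then the turn about the tool's x in rad, then the opening, from -1 (shut) to 1 (fully open). In form: [tx, ty, tz, twist, hand, tx, ty, tz, twist, hand, ...]. A call has 1 to 12 rows; each row shifts and turns the commanded pose from where the row before left it, along the tool's axes as they then stand; what a row does not reach is not made up. A row lasts 1/12 s, in which the tool goes at most 41.7 mm and 7.16 degrees, less where a joint would pass 70% of its speed; a pose out of reach is approached as far as the arm can. A call is refused whole if a number of a shift passes 41.7 or a number of a turn 0.125, either way. A call with a gripper value outside its range is refused whole. The fingers move at their own pace and stop on an object; "grip_force" is the grip in N (left out, the last holds). Time passes only in rows, so rows that do not move let the fingers close. It gives the time, the measured TCP pose, the force and the opening at its end, in the units of the state.
- readout.state(): the state, without advancing time (a new reading comes with each control period).
- grab_frame(name): name is "side" or "top"; returns a dict with "image" (400x640x3 uint8, red, green, blue), "fx", "fy", "cx", "cy" (pixels), "dist" ([k1, k2, p1, p2, k3] as OpenCV has them; the pictures are not rectified), "world_to_cam" (4x4, takes a point from world to camera coordinates). Camera axes: x right, y up, looking along -z (the intrinsics and any distortion apply to the point x, -y, -z); pixel columns grow to the right and rows downward; lengths in m; the calibration is good to about 2 mm. A picture is of the moment at which its call begins. There is no depth.
- workorder.finish_job(): hands the job in, once; it reports no verdict.
The state is a dict: "time": time; "q": joint angles; "joint_velocities": joint speeds; "joint_efforts": joint torques, N m; "tool_pos": TCP position; "tcp_rot": TCP orientation; "force": force on the tool from outside, world axes, zero at the start; "moment": the same for the moment, N m; "opening": opening from 0.0 (shut) to 1.0 (fully open).
Only numpy, scipy, OpenCV 4.12 (cv2) and the standard library are available. Lean on these libraries where they do the work, as an engineer would, in place of code of your own. Each camera call takes 0.05 s, during which the arm holds its last target. There are 200 camera calls.

## Working session

There is one attempt and no reset: what is moved stays moved. The work goes in short steps, Python scripts to look and compute and a tool call to move; the robot and the scene stay as the last step left them, time stands still between calls to the robot, and variables do not carry over. Pictures are saved under pics/ and viewed, about 8 in all and at most 12, crops included, and the job is handed in when it is done.

Besides the shell and the picture viewer there is one more tool, called as name(argument=value, ...), one argument or row to a line, values as JSON. arm_command: Moves the arm, as the interface text tells. Its arguments: {"type":"object","properties":{"targets":{"type":"array"},"grip_force":{"type":"number"}},"required":["targets"]}

```bash
ls; mkdir -p pics; python3 - <<'E'
from rig import readout, grab_frame
import cv2,pickle
print(readout.state())
fs={}
for n in("top","side"):
    f=grab_frame(n);fs[n]=f
    cv2.imwrite(f"pics/{n}0.png",cv2.cvtColor(f["image"],cv2.COLOR_RGB2BGR)); print(n,f["fx"],f["fy"],f["cx"],f["cy"],f["dist"],f["world_to_cam"])
pickle.dump(fs,open("f0.pkl","wb"))
a=cv2.imread("pics/top0.png");b=cv2.imread("pics/side0.png")
E
```

```text
pics
{'time': 0.0, 'q': array([-1.40849862e+00,  5.28514804e-01,  1.43387708e+00,  9.34237744e-06,
        1.18141664e+00, -1.78548615e-01]), 'joint_velocities': array([ 0.00035385,  0.00051458,  0.0002336 ,  0.00033419,  0.00128826,
       -0.00091413]), 'joint_efforts': array([-6.46915601e-05, -4.42349625e+01, -1.78022951e+01, -3.29827399e-04,
        8.43297603e-03, -8.33946245e-09]), 'tool_pos': array([ 0.208816  , -0.58835103,  0.23831175]), 'tcp_rot': array([ 0.40851822,  0.57810243, -0.40739703,  0.57700789]), 'force': array([-0.46848011, -0.85325568, -0.5426362 ]), 'moment': array([ 0.00246252,  0.01485204, -0.02282465]), 'opening': 0.9990539924518779}
top 375.3061681912059 375.3061681912059 326.3555882617343 196.1240019173201 [-0.0510124  0.         0.         0.         0.       ] [[ 1.39059558e-02 -9.99903253e-01 -3.30838887e-04  1.04429842e-03]
 [ 9.94697060e-01  1.37998300e-02  1.01918216e-01 -5.89023052e-01]
 [-1.01903791e-01 -1.74635468e-03  9.94792726e-01 -1.11227146e+00]
 [ 0.00000000e+00  0.00000000e+00  0.00000000e+00  1.00000000e+00]]
side 417.34927346268205 417.34927346268205 313.42796402708814 196.9155468697897 [-0.07044319  0.          0.          0.          0.        ] [[-0.68746615 -0.72597334  0.0187884   0.41809165]
 [ 0.43313704 -0.38912173  0.81300466 -0.3146639 ]
 [-0.58290873  0.56705114  0.58195396 -0.72057154]
 [ 0.          0.          0.          1.        ]]
```

View pics/top0.png

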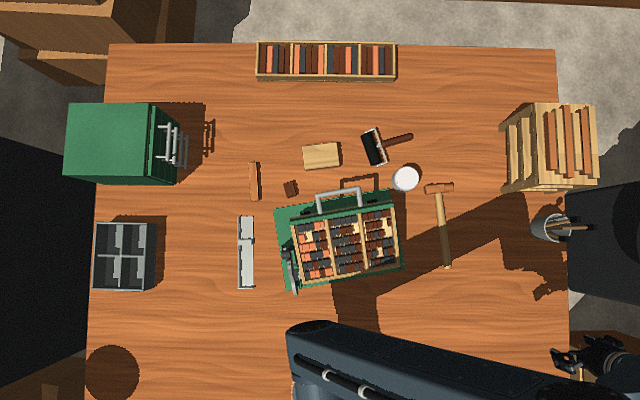

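View pics/side0.png

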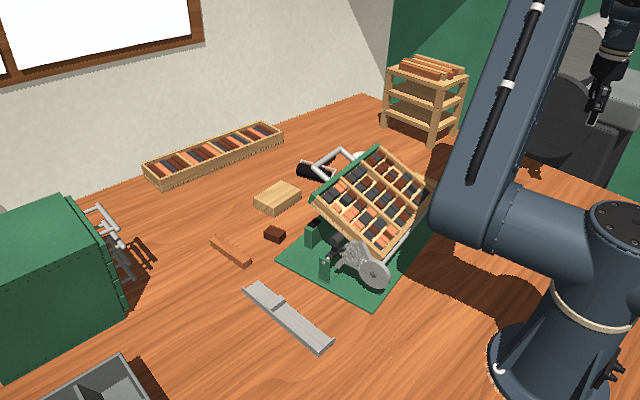

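The top view shows the case near (345,240) with its bar at about (340,195) on the +x side. The pawl is on the left at (290,265). The side view shows the bar at about (330,165). Next I'll make enlarged crops.

```bash
python3 - <<'E'
import cv2,numpy as np
a=cv2.imread("pics/top0.png")[170:310,250:430];b=cv2.imread("pics/side0.png")[130:320,265:445]
a=cv2.resize(a,None,fx=4,fy=4,interpolation=cv2.INTER_CUBIC);b=cv2.resize(b,None,fx=3,fy=3,interpolation=cv2.INTER_CUBIC)
cv2.imwrite("pics/a.png",a);cv2.imwrite("pics/b.png",b)
E
```

```text
(no output)
```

View pics/a.png

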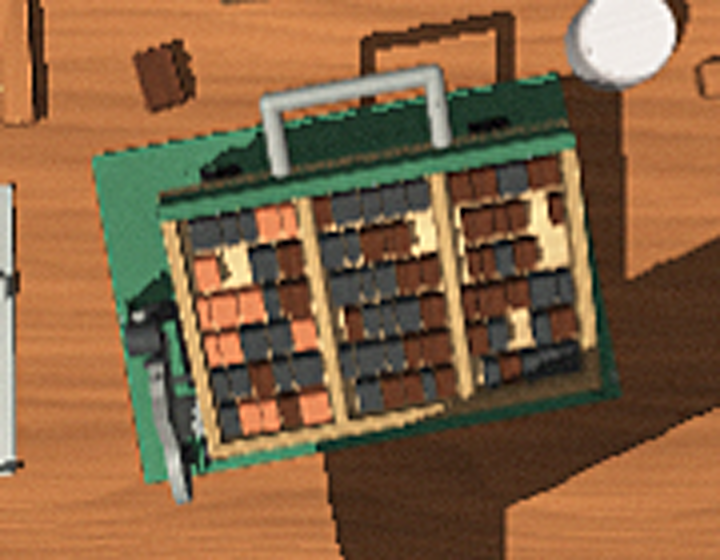

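View pics/b.png

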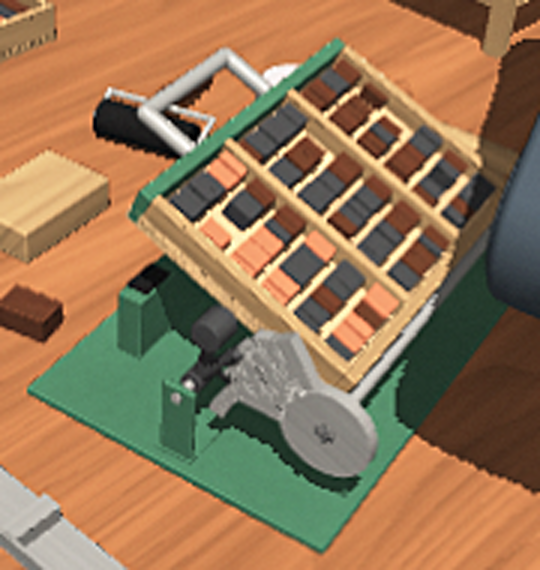

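Bar ends and plate corners read clearly in both crops. Next I'll triangulate the bar and fit the stand.

```bash
cat > h.py <<'E'
import cv2,numpy as np,pickle
from scipy.optimize import least_squares
def ray(f,p):
    K=np.array([[f["fx"],0,f["cx"]],[0,f["fy"],f["cy"]],[0,0,1]])
    u=cv2.undistortPoints(np.array([[p]],float),K,np.array(f["dist"]))[0,0]
    W=f["world_to_cam"];R,t=W[:3,:3],W[:3,3]
    d=R.T@np.array([u[0],-u[1],-1]);return -R.T@t,d/np.linalg.norm(d)
def plane(f,p,z):
    o,d=ray(f,p);return o+d*(z-o[2])/d[2]
def tri(obs):
    A=0;b=0;L=[]
    for f,p in obs:
        o,d=ray(f,p);P=np.eye(3)-np.outer(d,d);A=A+P;b=b+P@o;L.append((P,o))
    x=np.linalg.solve(A,b);return x,[np.linalg.norm(P@(x-o)) for P,o in L]
E
python3 - <<'E'
from h import *
np.set_printoptions(precision=4,suppress=True)
F=pickle.load(open("f0.pkl","rb"));T,S=F["top"],F["side"]
a=lambda x,y:(250+(x-1.5)/4,170+(y-1.5)/4); b=lambda x,y:(265+(x-1)/3,130+(y-1)/3)
for n,p,q in(("barL",a(267,103),b(148,108)),("barR",a(437,73),b(230,55)),("LF",a(95,157),b(30,392)),("LN",a(147,482),b(322,549))):
    print(n,*tri([(T,p),(S,q)]))
C=[plane(T,a(*p),.008) for p in((95,157),(147,482),(618,393),(560,75))]
for c in C: print(c)
C=np.array(C);m=C.mean(0);ref=np.array([[.1275,.185],[-.1275,.185],[-.1275,-.185],[.1275,-.185]])
f=lambda v:(v[:2]+ref@np.array([[np.cos(v[2]),np.sin(v[2])],[-np.sin(v[2]),np.cos(v[2])]])-C[:,:2]).ravel()
s=least_squares(f,[*m[:2],0]);print(s.x,s.fun)
x,y,y0=s.x;ux=np.array([np.cos(y0),np.sin(y0)]);print("hinge",s.x[:2]-.12*ux, "flat bar",s.x[:2]+.13*ux)
for n,p in(("tin",(405,178)),("brayer end",(411,135)),("planer",(322,156)),("sort",(290,189))):print(n,plane(T,p,.03))
E
```

```text
barL [0.5747 0.0351 0.1833] [np.float64(0.00027695315456004757), np.float64(0.0002769531545601004)]
barR [ 0.5968 -0.0773  0.1778] [np.float64(0.00030290554527915295), np.float64(0.0003029055452791371)]
LF [0.5504 0.1744 0.0007] [np.float64(0.0008597515129149716), np.float64(0.0008597515129150371)]
LN [0.3029 0.1277 0.0042] [np.float64(0.0010394538603886404), np.float64(0.0010394538603885834)]
[0.5493 0.1727 0.008 ]
[0.3026 0.1267 0.008 ]
[ 0.3742 -0.2314  0.008 ]
[ 0.6182 -0.1874  0.008 ]
[ 0.4611 -0.0299  0.1894] [ 0.0022  0.0031 -0.0016  0.0012 -0.0035 -0.0042  0.0029 -0.0001]
hinge [ 0.3432 -0.0525] flat bar [ 0.5887 -0.0054]
tin [ 0.6482 -0.2311  0.03  ]
brayer end [ 0.7836 -0.2512  0.03  ]
planer [0.713  0.0244 0.03  ]
sort [0.6093 0.1205 0.03  ]
```

```bash
cat >> h.py <<'E'
from scipy.spatial.transform import Rotation as Ro
BAR=np.array([.5858,-.0211,.1805]);YAW=.191
UX=np.array([np.cos(YAW),np.sin(YAW),0]);TH0=np.arcsin((BAR[2]-.075)/.25)
HINGE=BAR-.25*np.cos(TH0)*UX;HINGE[2]=.075
def barat(th): return HINGE+.25*(np.cos(th)*UX+np.sin(th)*np.array([0,0,1]))
def show():
    from rig import readout
    s=readout.state();R=Ro.from_quat(s["tcp_rot"]).as_matrix()
    print("t",s["time"],"tcp",s["tool_pos"].round(4),"F",s["force"].round(2),"open",round(float(s["opening"]),3));return s,R
E
python3 - <<'E'
from h import *
np.set_printoptions(precision=4,suppress=True)
s,R=show();print(R,TH0,HINGE)
z=R[:,2]; 
for sg in(1,-1):
    t=sg*UX; ang=np.arctan2(np.dot(np.cross(z,t),R[:,0]),z@t);print("twist",ang,"q6",s["q"][5])
    R2=R@Ro.from_rotvec([ang,0,0]).as_matrix();print("R2",R2,"shift",1000*R2.T@(BAR-s["tool_pos"]), "first frame",1000*R.T@(BAR-s["tool_pos"]))
E
```

```text
t 0.1 tcp [ 0.2088 -0.5884  0.2384] F [ 0.72  0.73 -0.26] open 0.997
[[-0.0003  0.9425  0.3342]
 [ 0.0019  0.3342 -0.9425]
 [-1.      0.0003 -0.0019]] 0.43565024505991484 [ 0.3633 -0.0641  0.075 ]
twist -1.4210319518651264 q6 -0.1784822246022541
R2 [[-0.0003 -0.1898  0.9818]
 [ 0.0019  0.9818  0.1898]
 [-1.      0.0019  0.    ]] shift [ 58.8967 485.3283 477.833 ] first frame [  58.8967  544.8977 -408.6005]
twist 1.7205607017246667 q6 -0.1784822246022541
R2 [[-0.0003  0.1898 -0.9818]
 [ 0.0019 -0.9818 -0.1898]
 [-1.     -0.0019 -0.    ]] shift [  58.8967 -485.3283 -477.833 ] first frame [  58.8967  544.8977 -408.6005]
```

arm_command(
  targets=[-2, 0, 0, -0.1184, -0.3, -2, 0, 0, -0.1184, -0.3, -2, 0, 0, -0.1184, -0.3, -2, 0, 0, -0.1184, -0.3, -2, 0, 0, -0.1184, -0.3, -2, 0, 0, -0.1184, -0.3, -2, 0, 0, -0.1184, -0.3, -2, 0, 0, -0.1184, -0.3, -2, 0, 0, -0.1184, -0.3, -2, 0, 0, -0.1184, -0.3, -2, 0, 0, -0.1184, -0.3, -2, 0, 0, -0.1184, -0.3],
  grip_force=30,
)

```text
time: 1.1
tool_pos: [0.2088, -0.5886, 0.2628]
tcp_rot: [-0.069, 0.704, 0.07, 0.704]
force: [-0.3, -0.1, 0.2]
opening: 0.35
```

arm_command(
  targets=[0, 27, 26.5, 0, -0.3, 0, 27, 26.5, 0, -0.3, 0, 27, 26.5, 0, -0.3, 0, 27, 26.5, 0, -0.3, 0, 27, 26.5, 0, -0.3, 0, 27, 26.5, 0, -0.3, 0, 27, 26.5, 0, -0.3, 0, 27, 26.5, 0, -0.3, 0, 27, 26.5, 0, -0.3, 0, 27, 26.5, 0, -0.3, 0, 27, 26.5, 0, -0.3, 0, 27, 26.5, 0, -0.3],
)

```text
time: 2.1
tool_pos: [0.4602, -0.2087, 0.2631]
tcp_rot: [-0.067, 0.704, 0.067, 0.704]
force: [-0.0, -1.1, 0.0]
opening: 0.354
```

arm_command(
  targets=[0, 27, 26.5, 0, -0.3, 0, 27, 26.5, 0, -0.3, 0, 27, 26.5, 0, -0.3, 0, 27, 26.5, 0, -0.3, 0, 27, 26.5, 0, -0.3, 0, 26, 26.5, 0, -0.3, 0, 0, 0, 0, -0.3, 0, 0, 0, 0, -0.3],
)

```text
time: 2.77
tool_pos: [0.5856, -0.0205, 0.2626]
tcp_rot: [-0.069, 0.704, 0.069, 0.703]
force: [-0.2, -1.0, -0.5]
opening: 0.353
```

```bash
cat > look.py <<'E'
import sys
from h import *
from rig import grab_frame
n=sys.argv[1];ims=[]
fs={k:grab_frame(k) for k in("top","side")};pickle.dump(fs,open(n+".pkl","wb"))
box={"top":(260,120,190),"side":(265,75,190)}
for k in fs:
    x,y,w=box[k];ims.append(cv2.resize(cv2.cvtColor(fs[k]["image"],cv2.COLOR_RGB2BGR)[y:y+w+10,x:x+w],None,fx=2.1,fy=2.1*1.35,interpolation=cv2.INTER_CUBIC) if 0 else cv2.resize(cv2.cvtColor(fs[k]["image"],cv2.COLOR_RGB2BGR)[y:y+250,x:x+w],None,fx=2.1,fy=2.1,interpolation=cv2.INTER_CUBIC))
cv2.imwrite(f"pics/{n}.png",np.hstack(ims))
E
python3 look.py v5; python3 - <<'E'
from h import *
np.set_printoptions(precision=4,suppress=True)
s,R=show();print(R);print("shift",1000*R.T@(BAR-s["tool_pos"]))
E
```

```text
t 2.8667 tcp [ 0.5845 -0.0226  0.2628] F [-0.13 -0.05 -0.6 ] open 0.353
[[-0.0017 -0.19    0.9818]
 [-0.0002  0.9818  0.19  ]
 [-1.      0.0001 -0.0017]]
shift [82.2573  1.2114  1.6678]
```

View pics/v5.png

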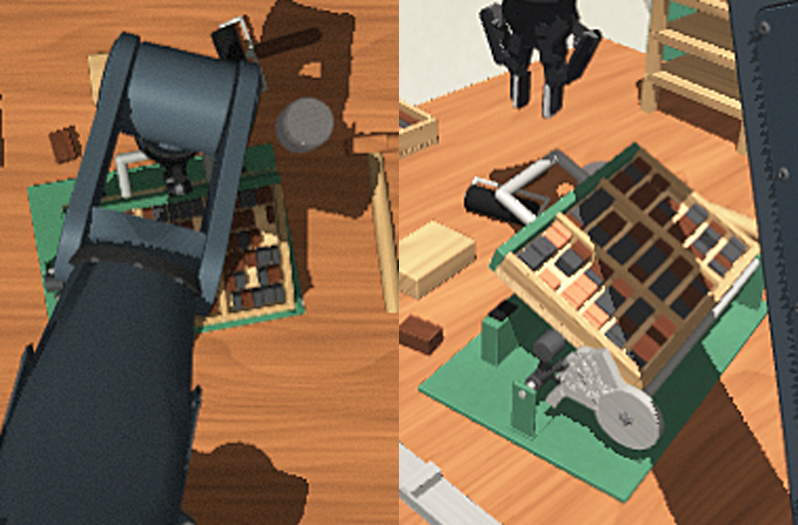

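The fingers hang centred over the bar: (540,90) in the side view, bar at (530,185). Descending now.

arm_command(
  targets=[20, 0.5, 1, 0, -0.3, 20, 0.5, 0.5, 0, -0.3, 15, 0, 0, 0, -0.3, 8, 0, 0, 0, -0.3, 8, 0, 0, 0, -0.3, 8, 0, 0, 0, -0.3, 8, 0, 0, 0, -0.3, 5, 0, 0, 0, -0.3, 0, 0, 0, 0, -0.3, 0, 0, 0, 0, -0.3],
)

```text
time: 3.7
tool_pos: [0.5866, -0.0211, 0.1713]
tcp_rot: [-0.067, 0.704, 0.067, 0.704]
force: [0.1, -0.0, 0.4]
opening: 0.347
```

```bash
python3 look.py v6; python3 -c "
from h import *
show()"
```

```text
t 3.8 tcp [ 0.587  -0.0211  0.1718] F [0.68 0.21 0.38] open 0.35
```

View pics/v6.png

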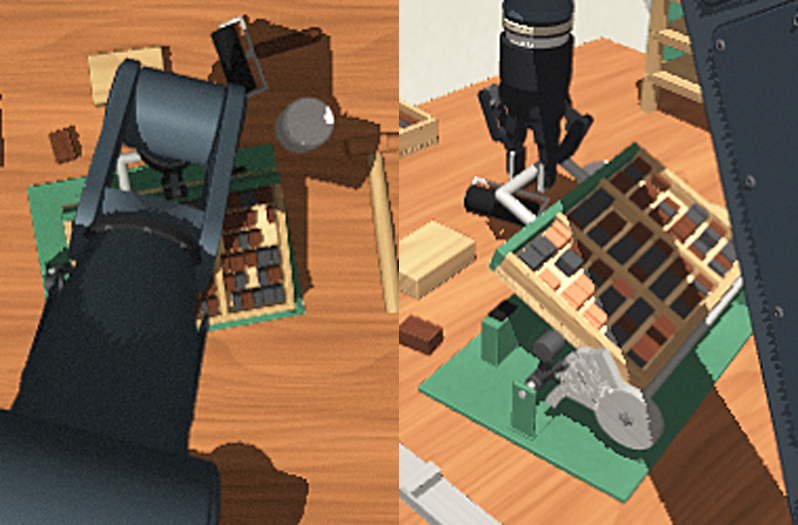

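The fingers straddle the bar, with no contact force. Closing.

arm_command(
  targets=[0, 0, 0, 0, -1, 0, 0, 0, 0, -1, 0, 0, 0, 0, -1, 0, 0, 0, 0, -1, 0, 0, 0, 0, -1, 0, 0, 0, 0, -1, 0, 0, 0, 0, -1, 0, 0, 0, 0, -1],
  grip_force=30,
)

```text
time: 4.47
tool_pos: [0.5869, -0.0211, 0.1716]
tcp_rot: [-0.067, 0.704, 0.067, 0.704]
force: [0.3, -0.3, 1.8]
opening: 0.149
```

```bash
python3 -c "
from h import *
np.set_printoptions(precision=1,suppress=True)
s,R=show();print('Ftool',R.T@s['force'])
th=.435
p=barat(th)
for d in np.arange(.475,1.25,.04):
    q=barat(d);print(round(d,3),1000*R.T@(q-p));p=q"
```

```text
t 4.4667 tcp [ 0.6 -0.   0.2] F [ 0.3 -0.3  1.9] open 0.149
Ftool [-1.8 -0.4  0.2]
0.475 [-9.  -0.  -4.4]
0.515 [-8.8 -0.  -4.7]
0.555 [-8.6 -0.  -5.1]
0.595 [-8.4 -0.  -5.4]
0.635 [-8.2 -0.  -5.8]
0.675 [-7.9 -0.  -6.1]
0.715 [-7.7 -0.  -6.4]
0.755 [-7.4 -0.  -6.7]
0.795 [-7.1 -0.  -7. ]
0.835 [-6.9 -0.  -7.3]
0.875 [-6.6 -0.  -7.5]
0.915 [-6.3 -0.  -7.8]
0.955 [-5.9 -0.  -8. ]
0.995 [-5.6 -0.  -8.3]
1.035 [-5.3 -0.  -8.5]
1.075 [-4.9 -0.  -8.7]
1.115 [-4.6 -0.  -8.9]
1.155 [-4.2 -0.  -9.1]
1.195 [-3.9 -0.  -9.2]
1.235 [-3.5 -0.  -9.4]
```

The bar is gripped (about 13 mm opening) and side forces are near zero. Lifting a first part.

arm_command(
  targets=[-4.5, 0, -2.2, 0, -1, -9, 0, -4.6, 0, -1, -8.8, 0, -4.9, 0, -1, -8.6, 0, -5.2, 0, -1, -8.4, 0, -5.4, 0, -1, -4.2, 0, -2.7, 0, -1, 0, 0, 0, 0, -1, 0, 0, 0, 0, -1],
)

```text
time: 5.13
tool_pos: [0.5625, -0.0258, 0.2157]
tcp_rot: [-0.067, 0.703, 0.067, 0.705]
force: [4.1, 2.0, -0.5]
opening: 0.147
```

```bash
python3 -c "
from h import *
s,R=show();print('Ftool',R.T@s['force'])"
```

```text
t 5.1333 tcp [ 0.5625 -0.0258  0.2157] F [ 4.05  1.96 -0.5 ] open 0.147
Ftool [0.51087252 1.15557065 4.34858979]
```

Tangential load is about 3 N, the case's weight. Radial error is small (the tool is slightly too far inward). Continuing with a small correction.

arm_command(
  targets=[-4, 0, -1.5, 0, -1, -8, 0, -5, 0, -1, -7.8, 0, -5.9, 0, -1, -7.5, 0, -6.6, 0, -1, -7.2, 0, -6.9, 0, -1, -7, 0, -7.2, 0, -1, -6.7, 0, -7.4, 0, -1, -6.4, 0, -7.7, 0, -1, -3.1, 0, -3.9, 0, -1, 0, 0, 0, 0, -1, 0, 0, 0, 0, -1],
)

```text
time: 6.05
tool_pos: [0.5099, -0.0359, 0.2723]
tcp_rot: [-0.067, 0.704, 0.067, 0.703]
force: [-1.0, -2.3, -5.4]
opening: 0.147
```

```bash
cat > st.py <<'E'
from h import *
np.set_printoptions(precision=1,suppress=True)
s,R=show();print('Ftool',R.T@s['force'])
d=(s['tool_pos']+R[:,0]*-.011-HINGE);print("radius mm",1000*np.hypot(d@UX,d[2]),"th",round(float(np.arctan2(d[2],d@UX)),3),"y off",1000*(d-UX*(d@UX))[:2])
E
python3 st.py; python3 -c "
from h import *
from rig import grab_frame
f=grab_frame('side');cv2.imwrite('pics/p7.png',cv2.resize(cv2.cvtColor(f['image'],cv2.COLOR_RGB2BGR)[60:330,260:460],None,fx=2.2,fy=2.2,interpolation=cv2.INTER_CUBIC))"
```

```text
t 6.05 tcp [ 0.5 -0.   0.3] F [-0.9 -2.3 -5.4] open 0.147
Ftool [ 5.4 -2.1 -1.4]
radius mm 256.3472885394527 th 0.949 y off [ 0.  -0.1]
```

View pics/p7.png

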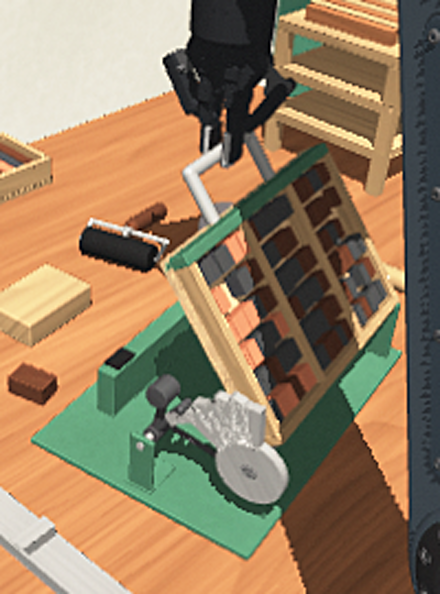

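Case tilt is now about 0.9. The pawl at (160,400) is upright and not tipped yet. Lifting on a bit.

arm_command(
  targets=[-1.5, 0, -4.5, 0, -1, -4.5, 0, -8.3, 0, -1, -4.7, 0, -8.6, 0, -1, -4.6, 0, -8.8, 0, -1, -4.4, 0, -9, 0, -1, -4, 0, -9.2, 0, -1, -2, 0, -4.6, 0, -1, 0, 0, 0, 0, -1, 0, 0, 0, 0, -1],
)

```text
time: 6.85
tool_pos: [0.4618, -0.0454, 0.3017]
tcp_rot: [-0.067, 0.7, 0.067, 0.708]
force: [4.6, 3.0, 7.8]
opening: 0.149
```

```bash
python3 st.py; python3 -c "
from h import *
from rig import grab_frame
f=grab_frame('side');cv2.imwrite('pics/p8.png',cv2.resize(cv2.cvtColor(f['image'],cv2.COLOR_RGB2BGR)[60:330,260:460],None,fx=2.2,fy=2.2,interpolation=cv2.INTER_CUBIC))"
```

```text
t 6.85 tcp [ 0.5 -0.   0.3] F [4.6 3.  7.8] open 0.149
Ftool [-7.8  2.1  5.2]
radius mm 257.9572711744888 th 1.172 y off [ 0.1 -0.3]
```

View pics/p8.png

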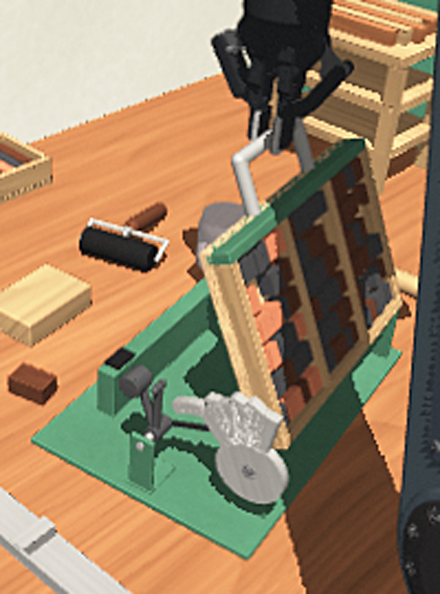

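The pawl weight has swung over to the far side, (133,380) against (163,390) before, so it has tipped out. Next I'll fit the true arc from the four poses and forces, to lower cleanly.

```bash
cat > fit.py <<'E'
from h import *
P=np.array([[.5869,-.0211,.1716],[.5625,-.0258,.2157],[.5099,-.0359,.2723],[.4618,-.0454,.3017]])-HINGE
F=np.array([[.3,-.3,1.9],[4.05,1.96,-.5],[-.95,-2.3,-5.4],[4.6,3,7.8]])
u=np.c_[P@UX,P[:,2]];f=np.c_[F@UX,F[:,2]]
for k in(1,2,3,5,20):
    def res(c):
        d=u-c;r=np.linalg.norm(d,axis=1);fr=(f*d).sum(1)/r;return r-.25+fr/(k*1000)
    s=least_squares(res,[0,0]);print(k,1000*s.x,1000*s.fun,[np.arctan2(*(d[::-1])) for d in u-s.x])
E
python3 fit.py
```

```text
1 [-5.01887015  4.40180089] [ 1.2645149   1.95713101 -8.02933498  5.2073131 ] [np.float64(0.37716499491625965), np.float64(0.5802999496738106), np.float64(0.8959925629692859), np.float64(1.1283835137165004)]
2 [-3.77822382  1.52486871] [ 0.74034911  0.81733325 -4.01931193  2.66790385] [np.float64(0.38967835987222915), np.float64(0.5926869569923569), np.float64(0.9071225841325391), np.float64(1.1378687239089382)]
3 [-3.36959869  0.58598385] [ 0.56646795  0.44647076 -2.68295761  1.81284496] [np.float64(0.39376919829044565), np.float64(0.5967256349747821), np.float64(0.9107378011267775), np.float64(1.1409434555675018)]
5 [-3.04399589 -0.15858392] [ 0.42740031  0.15285497 -1.61395915  1.12606632] [np.float64(0.3970161715166003), np.float64(0.5999275927204799), np.float64(0.9135995911184351), np.float64(1.1433754988875062)]
20 [-2.67885585 -0.98960389] [ 0.2708698  -0.17428433 -0.41141508  0.35071467] [np.float64(0.4006432273784201), np.float64(0.6035006714465798), np.float64(0.9167885967735739), np.float64(1.1460837670444768)]
```

Stiff fit: the TCP runs on a circle about (-2.7, -1) mm from my hinge estimate. The start tilt was about 0.40 and it is now about 1.146.

```bash
cat >> h.py <<'E'
CEN=np.array([-.0027,-.001])
def where():
    s,R=show();d=s['tool_pos']-HINGE;u=np.array([d@UX,d[2]])-CEN;th=np.arctan2(u[1],u[0]);f=s['force'];f=np.array([f@UX,f[2]])
    r=u/np.linalg.norm(u);print("th %.3f r %.1f Frad %.1f Ftan %.1f"%(th,1000*np.linalg.norm(u),f@r,-f[0]*r[1]+f[1]*r[0]));return u
def path(ths):
    p=where()
    for t in ths:
        q=CEN+.25*np.array([np.cos(t),np.sin(t)])-CEN;d=1000*(q-p);print("%.3f tx %.1f tz %.1f"%(t,-d[1],d[0]));p=q
E
python3 -c "
from h import *
path(np.r_[1.12,1.08,1.04,1.0:.07:-.05][:])"
```

```text
t 6.9 tcp [ 0.462  -0.0454  0.3017] F [3.76 2.95 6.34] open 0.149
th 1.145 r 249.9 Frad 7.5 Ftan -1.3
1.120 tx 2.6 tz 5.8
1.080 tx 4.5 tz 8.9
1.040 tx 4.9 tz 8.7
1.000 tx 5.2 tz 8.5
0.950 tx 7.0 tz 10.3
0.900 tx 7.5 tz 10.0
0.850 tx 8.0 tz 9.6
0.800 tx 8.5 tz 9.2
0.750 tx 8.9 tz 8.7
0.700 tx 9.4 tz 8.3
0.650 tx 9.8 tz 7.8
0.600 tx 10.1 tz 7.3
0.550 tx 10.5 tz 6.8
0.500 tx 10.8 tz 6.3
0.450 tx 11.1 tz 5.7
0.400 tx 11.4 tz 5.2
0.350 tx 11.6 tz 4.6
0.300 tx 11.8 tz 4.0
0.250 tx 12.0 tz 3.4
0.200 tx 12.2 tz 2.8
0.150 tx 12.3 tz 2.2
0.100 tx 12.4 tz 1.6
```

arm_command(
  targets=[1.5, 0, 4, 0, -1, 3.5, 0, 7, 0, -1, 4.5, 0, 8.9, 0, -1, 4.9, 0, 8.7, 0, -1, 5.2, 0, 8.5, 0, -1, 7, 0, 10.3, 0, -1, 7.5, 0, 10, 0, -1, 4, 0, 4.8, 0, -1, 0, 0, 0, 0, -1],
)

```text
time: 7.65
tool_pos: [0.5231, -0.0335, 0.2608]
tcp_rot: [-0.067, 0.702, 0.067, 0.706]
force: [5.8, 2.6, 4.4]
opening: 0.147
```

```bash
python3 -c "
from h import *
where()"
```

```text
t 7.65 tcp [ 0.5231 -0.0335  0.2608] F [5.8  2.64 4.38] open 0.147
th 0.846 r 249.5 Frad 7.4 Ftan -1.7
```

arm_command(
  targets=[3.4, 0, 4.3, 0, -1, 3.4, 0, 4, 0, -1, 3.4, 0, 3.7, 0, -1, 3.5, 0, 3.6, 0, -1, 0, 0, 0, 0, -1],
)

```text
time: 8.07
tool_pos: [0.5375, -0.0307, 0.2467]
tcp_rot: [-0.067, 0.702, 0.067, 0.705]
force: [5.3, 2.1, 4.5]
opening: 0.147
```

```bash
python3 -c "
from h import *
where()"
```

```text
t 8.0667 tcp [ 0.5375 -0.0307  0.2467] F [5.26 2.14 4.48] open 0.147
th 0.764 r 249.5 Frad 7.1 Ftan -0.6
```

arm_command(
  targets=[3.5, 0, 3.8, 0, -1, 3.5, 0, 3.6, 0, -1, 0, 0, 0, 0, -1],
)

```text
time: 8.32
tool_pos: [0.5443, -0.0294, 0.2392]
tcp_rot: [-0.067, 0.703, 0.067, 0.705]
force: [6.5, 1.6, 2.8]
opening: 0.147
```

```bash
python3 -c "
from h import *
where()
path(np.r_[.7:.07:-.05])"
```

```text
t 8.3167 tcp [ 0.5443 -0.0294  0.2392] F [6.55 1.57 2.82] open 0.147
th 0.723 r 249.5 Frad 6.9 Ftan -2.3
t 8.3167 tcp [ 0.5443 -0.0294  0.2392] F [6.55 1.57 2.82] open 0.147
th 0.723 r 249.5 Frad 6.9 Ftan -2.3
0.700 tx 4.1 tz 4.2
0.650 tx 9.8 tz 7.8
0.600 tx 10.1 tz 7.3
0.550 tx 10.5 tz 6.8
0.500 tx 10.8 tz 6.3
0.450 tx 11.1 tz 5.7
0.400 tx 11.4 tz 5.2
0.350 tx 11.6 tz 4.6
0.300 tx 11.8 tz 4.0
0.250 tx 12.0 tz 3.4
0.200 tx 12.2 tz 2.8
0.150 tx 12.3 tz 2.2
0.100 tx 12.4 tz 1.6
```

Past the top notch with the pawl out. Lowering to about 0.2.

arm_command(
  targets=[4.1, 0, 4.2, 0, -1, 9.8, 0, 7.8, 0, -1, 10.1, 0, 7.3, 0, -1, 10.5, 0, 6.8, 0, -1, 10.8, 0, 6.3, 0, -1, 11.1, 0, 5.7, 0, -1, 11.4, 0, 5.2, 0, -1, 11.6, 0, 4.6, 0, -1, 11.8, 0, 4, 0, -1, 8, 0, 2.2, 0, -1, 4, 0, 1.2, 0, -1, 0, 0, 0, 0, -1],
)

```text
time: 9.32
tool_pos: [0.5997, -0.0187, 0.1342]
tcp_rot: [-0.067, 0.702, 0.067, 0.705]
force: [9.0, 1.8, -0.0]
opening: 0.148
```

```bash
python3 -c "
from h import *
path([.2,.16,.12,.09,.06,.04,.02,0])"
```

```text
t 9.3167 tcp [ 0.5997 -0.0187  0.1342] F [ 9.01  1.84 -0.05] open 0.148
th 0.242 r 250.7 Frad 8.9 Ftan -2.3
0.200 tx 10.5 tz 1.6
0.160 tx 9.8 tz 1.8
0.120 tx 9.9 tz 1.4
0.090 tx 7.5 tz 0.8
0.060 tx 7.5 tz 0.6
0.040 tx 5.0 tz 0.2
0.020 tx 5.0 tz 0.1
0.000 tx 5.0 tz 0.0
```

arm_command(
  targets=[5, 0, 2, 0, -1, 8, 0, 2.5, 0, -1, 8, 0, 2.2, 0, -1, 8, 0, 1.6, 0, -1, 7, 0, 1, 0, -1, 5, 0, 0.5, 0, -1, 0, 0, 0, 0, -1],
)

```text
time: 9.9
tool_pos: [0.6072, -0.0172, 0.0924]
tcp_rot: [-0.067, 0.704, 0.067, 0.704]
force: [6.7, 1.8, -2.0]
opening: 0.151
```

```bash
python3 -c "
from h import *
where()"
```

```text
t 9.9 tcp [ 0.6072 -0.0172  0.0924] F [ 6.73  1.77 -2.  ] open 0.151
th 0.073 r 251.8 Frad 6.8 Ftan -2.5
```

arm_command(
  targets=[3, 0, 0.5, 0, -1, 3, 0, 0.5, 0, -1, 3, 0, 0.3, 0, -1, 2, 0, 0, 0, -1, 0, 0, 0, 0, -1],
)

```text
time: 10.32
tool_pos: [0.6081, -0.017, 0.0819]
tcp_rot: [-0.067, 0.704, 0.067, 0.704]
force: [6.0, 0.4, -1.7]
opening: 0.147
```

```bash
python3 -c "
from h import *
where()"
```

```text
t 10.3167 tcp [ 0.6081 -0.017   0.0819] F [ 6.02  0.4  -1.75] open 0.147
th 0.031 r 252.1 Frad 5.9 Ftan -1.9
```

arm_command(
  targets=[1.5, 0, 0, 0, -1, 1.5, 0, 0, 0, -1, 1.5, 0, 0, 0, -1, 0, 0, 0, 0, -1],
)

```text
time: 10.65
tool_pos: [0.6084, -0.017, 0.0776]
tcp_rot: [-0.067, 0.704, 0.067, 0.704]
force: [5.8, 0.9, -1.7]
opening: 0.146
```

```bash
python3 -c "
from h import *
where()"
```

```text
t 10.65 tcp [ 0.6084 -0.017   0.0776] F [ 5.78  0.85 -1.74] open 0.146
th 0.014 r 252.3 Frad 5.8 Ftan -1.8
```

arm_command(
  targets=[1, 0, 0, 0, -1, 1, 0, 0, 0, -1, 1, 0, 0, 0, -1, 0, 0, 0, 0, -1],
)

```text
time: 10.98
tool_pos: [0.6085, -0.017, 0.0747]
tcp_rot: [-0.067, 0.704, 0.067, 0.704]
force: [5.4, 1.4, -2.1]
opening: 0.148
```

```bash
python3 -c "
from h import *
where()"
```

```text
t 10.9833 tcp [ 0.6085 -0.017   0.0747] F [ 5.43  1.35 -2.12] open 0.148
th 0.003 r 252.4 Frad 5.6 Ftan -2.1
```

arm_command(
  targets=[1, 0, 0, 0, -1, 1, 0, 0, 0, -1, 0, 0, 0, 0, -1],
)

```text
time: 11.23
tool_pos: [0.6085, -0.017, 0.0727]
tcp_rot: [-0.067, 0.704, 0.067, 0.704]
force: [7.0, 1.0, -1.6]
opening: 0.148
```

arm_command(
  targets=[1, 0, 0, 0, -1, 0, 0, 0, 0, -1],
)

```text
time: 11.4
tool_pos: [0.6085, -0.017, 0.0718]
tcp_rot: [-0.067, 0.704, 0.067, 0.704]
force: [6.8, 0.9, -2.1]
opening: 0.148
```

arm_command(
  targets=[1, 0, 0, 0, -1, 0, 0, 0, 0, -1],
)

```text
time: 11.57
tool_pos: [0.6085, -0.017, 0.0708]
tcp_rot: [-0.067, 0.704, 0.067, 0.704]
force: [6.4, 1.3, -0.5]
opening: 0.148
```

```bash
python3 -c "
from h import *
where()"
```

```text
t 11.5667 tcp [ 0.6085 -0.017   0.0708] F [ 6.42  1.28 -0.45] open 0.148
th -0.013 r 252.4 Frad 6.5 Ftan -0.4
```

arm_command(
  targets=[0.7, 0, 0, 0, -1, 0, 0, 0, 0, -1],
)

```text
time: 11.73
tool_pos: [0.6085, -0.017, 0.0702]
tcp_rot: [-0.067, 0.704, 0.067, 0.704]
force: [5.6, 1.9, -2.4]
opening: 0.148
```

arm_command(
  targets=[0.7, 0, 0, 0, -1, 0, 0, 0, 0, -1],
)

```text
time: 11.9
tool_pos: [0.6085, -0.017, 0.0695]
tcp_rot: [-0.067, 0.704, 0.067, 0.704]
force: [6.8, 1.9, -1.3]
opening: 0.15
```

```bash
python3 -c "
from h import *
where()
from rig import grab_frame
f=grab_frame('side');cv2.imwrite('pics/p9.png',cv2.resize(cv2.cvtColor(f['image'],cv2.COLOR_RGB2BGR)[100:330,260:460],None,fx=2.5,fy=2.5,interpolation=cv2.INTER_CUBIC))"
```

```text
t 11.9 tcp [ 0.6085 -0.017   0.0695] F [ 6.85  1.88 -1.33] open 0.15
th -0.018 r 252.5 Frad 7.1 Ftan -1.2
```

View pics/p9.png

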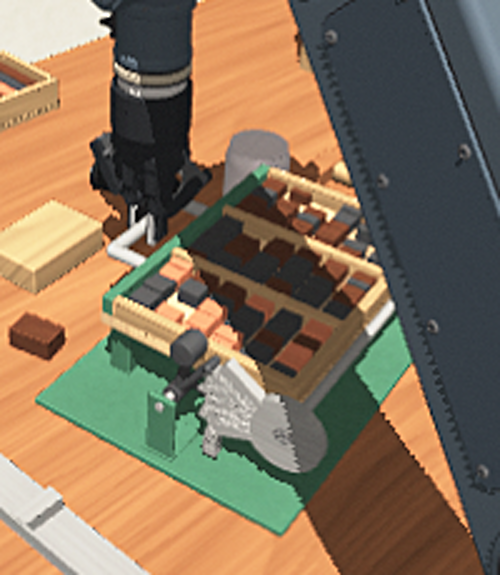

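The pawl weight at (187,345) is back over the quadrant side, so the pawl is in. The case is nearly flat but still hangs on the hand. Continuing in small steps.

arm_command(
  targets=[0.7, 0, 0, 0, -1, 0.7, 0, 0, 0, -1, 0, 0, 0, 0, -1],
)

```text
time: 12.2
tool_pos: [0.6086, -0.017, 0.068]
tcp_rot: [-0.067, 0.704, 0.067, 0.704]
force: [5.6, 0.8, -2.3]
opening: 0.147
```

arm_command(
  targets=[0.7, 0, 0, 0, -1, 0.5, 0, 0, 0, -1, 0, 0, 0, 0, -1],
)

```text
time: 12.45
tool_pos: [0.6086, -0.017, 0.0668]
tcp_rot: [-0.067, 0.704, 0.067, 0.704]
force: [6.2, 1.1, -2.1]
opening: 0.15
```

```bash
python3 -c "
from h import *
where()"
```

```text
t 12.45 tcp [ 0.6086 -0.017   0.0668] F [ 6.18  1.08 -2.12] open 0.15
th -0.029 r 252.6 Frad 6.3 Ftan -1.9
```

arm_command(
  targets=[0.7, 0, 0, 0, -1, 0.5, 0, 0, 0, -1, 0, 0, 0, 0, -1],
)

```text
time: 12.7
tool_pos: [0.6086, -0.017, 0.0656]
tcp_rot: [-0.067, 0.704, 0.067, 0.704]
force: [7.0, 0.9, -1.6]
opening: 0.147
```

arm_command(
  targets=[0.7, 0, 0, 0, -1, 0.5, 0, 0, 0, -1, 0, 0, 0, 0, -1],
)

```text
time: 12.95
tool_pos: [0.6086, -0.017, 0.0655]
tcp_rot: [-0.068, 0.704, 0.067, 0.704]
force: [5.0, 1.6, 3.0]
opening: 0.147
```

arm_command(
  targets=[0.7, 0, 0, 0, -1, 0.3, 0, 0, 0, -1, 0, 0, 0, 0, -1],
)

```text
time: 13.2
tool_pos: [0.6086, -0.017, 0.0654]
tcp_rot: [-0.068, 0.703, 0.067, 0.704]
force: [4.2, 1.0, 7.7]
opening: 0.15
```

```bash
python3 -c "
from h import *
where()"
```

```text
t 13.2 tcp [ 0.6086 -0.017   0.0654] F [4.19 1.01 7.7 ] open 0.15
th -0.034 r 252.7 Frad 4.0 Ftan 7.8
```

Contact at TCP z 0.0655, now 8 N up: the case lies flat. Ease off, hold, then raise to about 0.29 rad (+71.5 mm).

arm_command(
  targets=[-1, 0, 0.5, 0, -1, 0, 0, 0, 0, -1, 0, 0, 0, 0, -1, 0, 0, 0, 0, -1, 0, 0, 0, 0, -1],
)

```text
time: 13.62
tool_pos: [0.6086, -0.017, 0.0655]
tcp_rot: [-0.068, 0.704, 0.067, 0.704]
force: [4.9, 1.3, 1.8]
opening: 0.146
```

arm_command(
  targets=[-5, 0, 0, 0, -1, -9, 0, -0.4, 0, -1, -10, 0, -0.9, 0, -1, -10, 0, -1.3, 0, -1, -10, 0, -1.7, 0, -1, -9.7, 0, -2, 0, -1, -9.6, 0, -2.3, 0, -1, -7, 0, -1.9, 0, -1, -2.2, 0, -0.6, 0, -1, 0, 0, 0, 0, -1, 0, 0, 0, 0, -1],
)

```text
time: 14.53
tool_pos: [0.5986, -0.0189, 0.1379]
tcp_rot: [-0.067, 0.703, 0.067, 0.705]
force: [6.8, 1.4, -0.9]
opening: 0.146
```

```bash
python3 -c "
from h import *
s=where()
from rig import readout
print(np.arcsin((readout.state()['tool_pos'][2]-.0655)/.25))"
```

```text
t 14.5333 tcp [ 0.5986 -0.0189  0.1379] F [ 6.85  1.37 -0.9 ] open 0.146
th 0.258 r 250.7 Frad 6.5 Ftan -2.6
0.29389172038445327
```

Tilt is about 0.294 and the hand carries the weight. Lowering to feel for the notch.

arm_command(
  targets=[2, 0, 0.8, 0, -1, 3, 0, 1, 0, -1, 3, 0, 0.9, 0, -1, 1, 0, 0.2, 0, -1, 0, 0, 0, 0, -1],
)

```text
time: 14.95
tool_pos: [0.6012, -0.0184, 0.1282]
tcp_rot: [-0.067, 0.703, 0.067, 0.704]
force: [5.9, 1.3, -0.4]
opening: 0.148
```

arm_command(
  targets=[1, 0, 0.2, 0, -1, 1, 0, 0.2, 0, -1, 0, 0, 0, 0, -1],
)

```text
time: 15.2
tool_pos: [0.6016, -0.0183, 0.1264]
tcp_rot: [-0.067, 0.703, 0.067, 0.704]
force: [6.5, 0.8, -0.4]
opening: 0.153
```

arm_command(
  targets=[1, 0, 0.2, 0, -1, 1, 0, 0.2, 0, -1, 0, 0, 0, 0, -1],
)

```text
time: 15.45
tool_pos: [0.602, -0.0182, 0.1245]
tcp_rot: [-0.067, 0.703, 0.067, 0.704]
force: [6.0, 1.1, 0.1]
opening: 0.149
```

arm_command(
  targets=[1, 0, 0.2, 0, -1, 0.7, 0, 0.2, 0, -1, 0, 0, 0, 0, -1],
)

```text
time: 15.7
tool_pos: [0.6024, -0.0182, 0.1229]
tcp_rot: [-0.067, 0.703, 0.067, 0.704]
force: [7.1, 1.4, -1.6]
opening: 0.148
```

arm_command(
  targets=[0.8, 0, 0.2, 0, -1, 0.6, 0, 0.1, 0, -1, 0, 0, 0, 0, -1],
)

```text
time: 15.95
tool_pos: [0.6026, -0.0181, 0.1217]
tcp_rot: [-0.067, 0.703, 0.067, 0.704]
force: [6.3, 1.8, 1.2]
opening: 0.149
```

arm_command(
  targets=[0.8, 0, 0.2, 0, -1, 0.5, 0, 0.1, 0, -1, 0, 0, 0, 0, -1],
)

```text
time: 16.2
tool_pos: [0.6028, -0.0181, 0.1208]
tcp_rot: [-0.067, 0.703, 0.067, 0.704]
force: [6.4, 0.9, 2.8]
opening: 0.148
```

arm_command(
  targets=[0.7, 0, 0.1, 0, -1, 0.5, 0, 0.1, 0, -1, 0, 0, 0, 0, -1],
)

```text
time: 16.45
tool_pos: [0.603, -0.018, 0.1201]
tcp_rot: [-0.067, 0.703, 0.067, 0.704]
force: [5.5, 2.0, 5.6]
opening: 0.148
```

The notch caught at about 0.22 rad, with the hand now pressing about 4 N. Easing to neutral, checking, then opening.

arm_command(
  targets=[-0.6, 0, 0.5, 0, -1, -0.4, 0, 0.5, 0, -1, 0, 0, 0, 0, -1, 0, 0, 0, 0, -1],
)

```text
time: 16.78
tool_pos: [0.6028, -0.018, 0.1208]
tcp_rot: [-0.067, 0.704, 0.067, 0.704]
force: [2.8, -0.1, 3.0]
opening: 0.144
```

```bash
python3 -c "
from h import *
where()
from rig import grab_frame
f=grab_frame('side');cv2.imwrite('pics/p10.png',cv2.resize(cv2.cvtColor(f['image'],cv2.COLOR_RGB2BGR)[100:330,260:460],None,fx=2.5,fy=2.5,interpolation=cv2.INTER_CUBIC))"
```

```text
t 16.7833 tcp [ 0.6028 -0.018   0.1208] F [ 2.84 -0.07  3.  ] open 0.144
th 0.187 r 251.1 Frad 3.3 Ftan 2.4
```

View pics/p10.png

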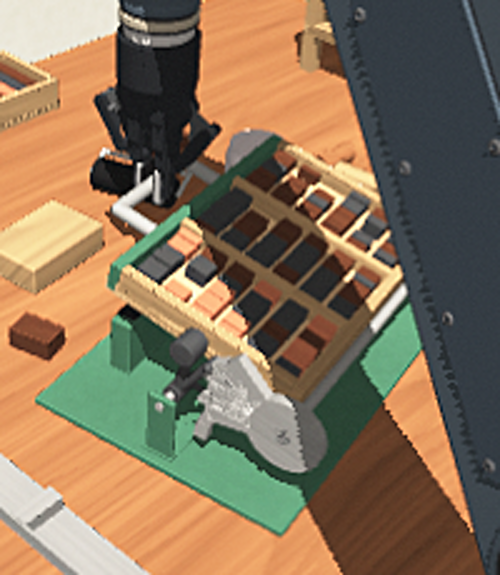

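The case stands low with the pawl in, weight at (190,347). Opening to the same gap as on approach.

arm_command(
  targets=[0, 0, 0, 0, -0.6, 0, 0, 0, 0, -0.5, 0, 0, 0, 0, -0.4, 0, 0, 0, 0, -0.3, 0, 0, 0, 0, -0.3, 0, 0, 0, 0, -0.3, 0, 0, 0, 0, -0.3, 0, 0, 0, 0, -0.3],
)

```text
time: 17.5
tool_pos: [0.603, -0.0179, 0.1212]
tcp_rot: [-0.067, 0.704, 0.067, 0.704]
force: [0.3, 0.1, -0.0]
opening: 0.352
```

```bash
python3 -c "
from h import *
where()"
```

```text
t 17.5 tcp [ 0.603  -0.0179  0.1212] F [ 0.31  0.15 -0.05] open 0.352
th 0.189 r 251.3 Frad 0.3 Ftan -0.1
```

No contact force remains, so I'm retreating straight up.

arm_command(
  targets=[-5, 0, 0, 0, -0.3, -8, 0, 0, 0, -0.3, -12, 0, 0, 0, -0.3, -20, 0, 0, 0, -0.3, -25, 0, 0, 0, -0.3, -25, 0, 0, 0, -0.3, -25, 0, 0, 0, -0.3, -10, 0, 0, 0, -0.3, 0, 0, 0, 0, -0.3, 0, 0, 0, 0, -0.3],
)

```text
time: 18.33
tool_pos: [0.603, -0.0179, 0.2518]
tcp_rot: [-0.067, 0.704, 0.067, 0.704]
force: [0.3, 0.1, 0.2]
opening: 0.348
```

```bash
python3 look.py v11; python3 -c "
from h import *
where()"
```

```text
t 18.4333 tcp [ 0.6019 -0.0177  0.2497] F [-0.45  0.84 -0.17] open 0.349
th 0.621 r 302.2 Frad -0.3 Ftan 0.0
```

View pics/v11.png

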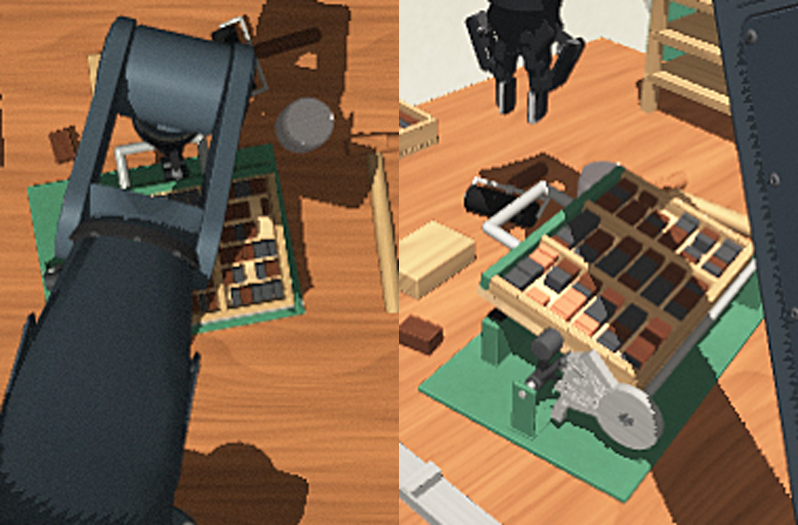

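The case is propped low with the pawl in (weight at (547,345)), the gripper is clear above, and the bystanders are where they were. I'll check the bar height from its left corner, then hand in.

```bash
python3 -c "
from h import *
f=pickle.load(open('v11.pkl','rb'))
x,e=tri([(f['top'],(317.9,192.2)),(f['side'],(306.7,182.4))]);print(x,e,np.arcsin((x[2]-.075)/.25))
from rig import workorder;print(workorder.finish_job())"
```

```text
[0.59208675 0.03518623 0.12938043] [np.float64(0.0036146900482395892), np.float64(0.0036146900482395684)] 0.219274661335133
the job is handed in; nothing more can be done
None
```

I completed the full sequence and handed the job in at about 18.4 s of robot time. The hand-in gave no verdict.

- **Lift:** I took the case by its bar and raised it past the top notch to about 1.15–1.2 rad. The side picture showed the pawl tipped out.
- **Lower:** I let it down slowly until it touched the rest, pressing with about 8 N at most. The last picture before touchdown already showed the pawl back in.
- **Lowest notch:** I raised it to about 0.29 rad and lowered it until the weight came off the hand, at about 0.22 rad. I then eased it onto the pawl, opened the fingers and backed off straight up.

**Last checks:**
- **Tilt:** The bar's position in the last pictures gives about 0.22 rad, the same as felt through the hand. The two camera lines missed each other by about 7 mm, so that picture measurement is rough.
- **Pawl and contact:** The pawl looks in, the force on the gripper is about zero, and the bystanders I could see look unmoved.

**What disagreed:** my arc fit during the lift put the bar about 10 mm off in height along the fingers. Touching down flat showed the original grasp height was right, so I worked out the final angles from that contact instead. Because of the same misfit the hand pushed or pulled the bar along the case by up to about 9 N during the moves.

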